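Shift the paint mixer's gear lever into third

ROBOT

A 6-joint arm with a two-finger parallel gripper is mounted at the origin on a cart in front of the work surface, level with it; the furniture and walls round the work are solid. World frame = base frame: x ahead of the robot, y to its left, z up, the work surface at z = 0. Lengths are in m, angles in rad, forces in N, time in s.
With the tool pointing down it reaches from about 0.35 to 0.975 m from the base axis. Payload 4.9 kg.
Tool frame: the origin (TCP) lies on the centre line of the jaws, within the pads' length; the fingertips stand ctrl.tcp_to_tips ahead of it and the grasp point (between the pads) lies 3 mm ahead of it (ctrl.tcp_to_tips is the distance from the TCP to the fingertips, in m); z points along the fingers, y is the direction in which the jaws open and shut (so a half turn about z gives the same grasp; the last joint's range is limited). The gripper opens to 85 mm and grips with 20 to 120 N. Pads are 22 mm wide; open, the fingers measure 114 mm over their backs; the gripper's body (76 mm by 85 mm) begins 54 mm behind the grasp point. The pads swing forward as they close: fully open they stand 13 mm farther back than shut.
Start: joints at [1.052, 0.053, 1.613, -0, 1.476, -0.119], TCP at [0.243, 0.576, 0.253] pointing down, gripper open.
Joint ranges: [-3.01, 3.01], [-1.01, 2.22], [0.06, 2.58], [-1.02, 4.17], [0.09, 2.62], [-3.14, 3.14]. Speed limits (rad/s): [2.57, 2.57, 3.14, 3.14, 3.14, 3.14].

INTERFACE

Orientations are given as a rotation vector (axis times angle).
In Python, from station import ctrl, vision gives the robot as it stands.
- The arm moves only by the tool jog_arm, never from a script. Its argument "deltas" is a list of rows, each a list of 7 numbers: the turn, a rotation vector about the tool's x, y, z in rad, then the shift along the tool's x, y, z in cm, then the opening, from 0 (shut) to 1 (fully open). A call has 1 to 12 rows; each row shifts and turns the commanded pose from where the row before left it, along the tool's axes as they then stand; what a row does not reach is not made up. A row lasts 1/12 s, in which the tool goes at most 41.7 mm and 7.16 degrees, less where a joint would pass 70% of its speed; a pose out of reach is approached as far as the arm can. A call with a gripper value outside its range is refused whole. The fingers move at their own pace and stop on an object; "grip_force" is the grip in N (left out, the last holds). Time passes only in rows, so rows that do not move let the fingers close. It gives the time, the measured TCP pose, the force and the opening at its end, in the units of the state.
- ctrl.get_obs(): the state, without advancing time (a new reading comes with each control period).
- vision.get_image(name): name is "side" or "top" or "wrist"; returns (picture, depth): 384x512x3 uint8, red, green, blue; 384x512 float32, m along the optical axis (not along the pixel's ray), 0 where there is no reading.
- vision.calibration(name): a dict with "fx", "fy", "cx", "cy" (pixels), "rvec" (rotation vector, rad) and "tvec" (3), from world to camera coordinates, as OpenCV has them; the wrist camera has in their place "hand_eye" (4x4, takes a point from camera to tool coordinates, whose origin is the TCP and whose axes are the flange's). Camera axes: x right, y down, z forward; pixel columns grow to the right and rows downward; lengths in m; the calibration is good to about 2 mm. A picture is of the moment at which its call begins: read the wrist's pose just before it. calibration takes no time and is no camera call.
- ctrl.finish_job(): hands the job in, once; it reports no verdict.
The state is a dict: "t": time; "q": joint angles; "dq": joint speeds; "effort": joint torques, N m; "tool_pos": TCP position; "tool_rot": TCP orientation; "contact_force": force on the tool from outside, world axes, zero at the start; "wrist_torque": the same for the moment, N m; "opening": finger opening in m.
Only numpy, scipy, OpenCV 4.12 (cv2) and the standard library are available. Lean on these libraries where they do the work, as an engineer would, in place of code of your own. Each camera call takes 0.05 s, during which the arm holds its last target. There are 200 camera calls.

TASK

The bench paint mixer's gear lever is out of gear, somewhere toward the left of its gate. Push the lever across to the third of the four far-side slots (counted from the left, the slot with three studs at its end) and then push it forward, away from the robot, fully home in that slot. Put it into no other slot on the way, neither far side nor near side, leave the loose things round the mixer where they stand, and finish clear of the lever.

Things in the scene. Friction and masses are not known exactly. Their poses are not given: they have to be found in the camera images.
- gear_unit: Gear unit of a bench paint mixer, bolted down (place and yaw vary): grey ribbed casing 150 x 190 x 82 mm, blue motor (up to 90 mm high) out of its left side to y = +180 mm, output shaft out of its right side to y = -130 mm, steel gate plate 104 x 116 mm on top. Origin: centre of the underside, on the bench. x: forward, away from the robot; y: left; z: up. Other entries use this frame.
- gate (a point): Centre of the gate plate's upper face: x 0, y 0, z 92 mm of the gear unit. The gate's cross channel is 14 mm wide and runs along y through this point, from y = +40 to -40 mm. Four slots 14 mm wide run forward (+x) from it, at y = +33, +11, -11, -33 mm (first to fourth); two run backward, at y = +33 and -33 mm. The rounded lips between slots guide in a stem up to 5 mm off line.
- slot3_end (a point): Point in the third forward slot, on the gate plate's upper face (x +24, y -11, z 92 mm of the gear unit), near where the stem stands when fully home. Beyond the far ends of the four forward slots stand 1, 2, 3 and 4 small brass studs in a row.
- knob (a point): Centre of the lever's black ball knob, 38 mm diameter, on a 10 mm steel stem. It pivots about x 0, y 0, z 18 mm of the gear unit, at radius 165 mm: knob centre x = 165 sin f, y = -165 sin a cos f, z = 18 + 165 cos a cos f mm (a = lever_across, f = lever_forward). Neutral at the third slot: about x 0, y -26, z 181; fully home there: x 53, y -24, z 172 mm.
- lever_across (a joint): Sideways tilt of the lever, rad; 0 upright, positive to the right (-y of the gear unit). About -0.44 at the first slot, -0.16 second, +0.16 third, +0.44 fourth; a slot leaves about 0.03 play either way. Starts between -0.44 and -0.05. Stops at about +-0.47. It takes about 2 N at the knob and stays where it is left, with no spring.
- lever_forward (a joint): Forward tilt of the lever, rad; 0 upright (neutral, in the cross channel, about 0.03 play either way), positive forward. Hard stop at +0.33: fully home in a forward slot; at -0.33 in a backward slot. It takes about 2 N at the knob and stays where it is left, with no spring.
- spanner: Loose open-ended spanner, 27 x 170 x 8 mm, lying in front of the gear unit; origin at the centre of its underside. Leave alone.
- dropper_bottle: Loose brown dropper bottle, 37 mm in diameter, 117 mm high, standing to the right of the gear unit; origin at the centre of its underside. Leave alone.
- sample_cup: Loose small plastic cup, 56 mm in diameter, 51 mm high, to the right of the gear unit, farther back; origin at the centre of its underside. Leave alone.
- tape_roll: Loose roll of masking tape, 98 mm in diameter, 24 mm high, lying behind the motor; origin at the centre of its underside. Leave alone.

How it is judged:
On the way, in this order (a step that is already met when the one before it is completed fails the run):
1. lever across at the third slot, still in the cross channel (value of joint lever_across between 0.056 and 0.256 rad and value of joint lever_forward between -0.1 and 0.14 rad), for 0.05 s.
2. lever fully forward in the third slot (value of joint lever_across between 0.076 and 0.236 rad and value of joint lever_forward above 0.285 rad), for 0.2 s.
At the end, for the whole second after the job is handed in: The lever rests in the third slot (lever_across within 0.08 of 0.156) and fully forward (lever_forward above 0.285 of its 0.33), and each loose thing is within 30 mm of where it started (all of step 2 and velocity of joint lever_forward between -0.05 and 0.05 rad/s and distance of each of spanner, dropper_bottle, sample_cup, tape_roll from where it was at the start of the episode below 0.03 m); the robot touches nothing.
It fails at once if the lever goes more than half way into a wrong far-side slot (value of joint lever_forward above 0.17 rad and not (value of joint lever_across between 0.046 and 0.266 rad)).
It fails at once if the lever goes more than half way into a near-side slot (value of joint lever_forward below -0.17 rad).
It fails at once if a loose thing (spanner, bottle, cup or tape roll) is lifted, carried or pushed 30 mm away (distance of any of spanner, dropper_bottle, sample_cup, tape_roll from where it was at the start of the episode above 0.03 m).
It also fails if it takes over 48 s, if anything falls off the work surface, if the arm or the gripper's body presses on something with over 40 N, if the wrist force passes 120 N, or if a joint passes its speed limit or range.

## Working session

There is one attempt and no reset: what is moved stays moved. The work goes in short steps, Python scripts to look and compute and a tool call to move; the robot and the scene stay as the last step left them, time stands still between calls to the robot, and variables do not carry over. Pictures are saved under pics/ and viewed, about 8 in all and at most 12, crops included, and the job is handed in when it is done.

Besides the shell and the picture viewer there is one more tool, called after ">>>" by a JSON object that holds its "op" and its "data". jog_arm: Moves the arm, as the interface text tells. Its arguments: {"type":"object","properties":{"deltas":{"type":"array"},"grip_force":{"type":"number"}},"required":["deltas"]}

```bash
mkdir -p pics; ls
cat > h.py <<'E'
from station import ctrl, vision
import numpy as np, cv2
def cam(n):
    c=vision.calibration(n);K=np.array([[c['fx'],0,c['cx']],[0,c['fy'],c['cy']],[0,0,1]])
    return K,cv2.Rodrigues(np.array(c['rvec'],float))[0],np.array(c['tvec'],float)
def cloud(n,d):
    K,R,t=cam(n);v,u=np.mgrid[:d.shape[0],:d.shape[1]]
    P=np.stack([(u-K[0,2])/K[0,0]*d,(v-K[1,2])/K[1,1]*d,d],-1)
    return (P-t)@R
def ray(n,u,v,z):
    K,R,t=cam(n);o=-R.T@t;r=R.T@np.linalg.inv(K)@[u,v,1];return o+r*(z-o[2])/r[2]
E
python3 - <<'E'
from h import *
o=ctrl.get_obs();print({k:np.round(v,3) for k,v in o.items()},ctrl.tcp_to_tips)
for n in("top","side"):
    p,d=vision.get_image(n);np.savez(f"{n}.npz",p=p,d=d)
    cv2.imwrite(f"pics/{n}.png",p[...,::-1]);print(n,np.round(cam(n)[2],3), -cam(n)[1].T@cam(n)[2])
a=cv2.imread("pics/top.png");b=cv2.imread("pics/side.png")
E
```

```text
pics
{'t': np.float64(0.0), 'q': array([ 1.052,  0.053,  1.614,  0.   ,  1.476, -0.119]), 'dq': array([ 0.001, -0.001, -0.002,  0.001, -0.   ,  0.002]), 'effort': array([-0.0000e+00, -3.9369e+01, -3.7017e+01, -0.0000e+00,  7.0000e-03,
       -0.0000e+00]), 'tool_pos': array([0.243, 0.575, 0.252]), 'tool_rot': array([-6.240e-01, -3.078e+00,  3.000e-03]), 'contact_force': array([0.155, 0.229, 0.46 ]), 'wrist_torque': array([-0.033,  0.035,  0.041]), 'opening': np.float64(0.085)} 0.022
top [0.035 0.543 0.934] [0.3225235  0.00577805 1.03154804]
side [0.52  0.117 1.049] [0.55155228 0.75240926 0.71666039]
```

View pics/top.png

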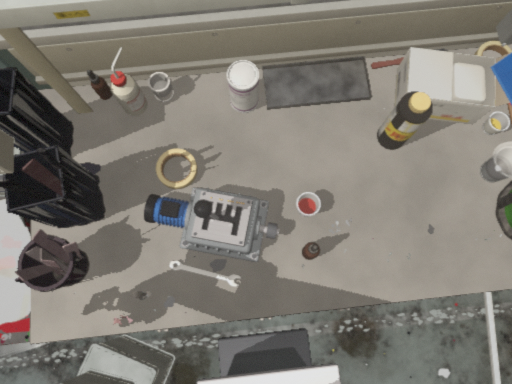

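View pics/side.png

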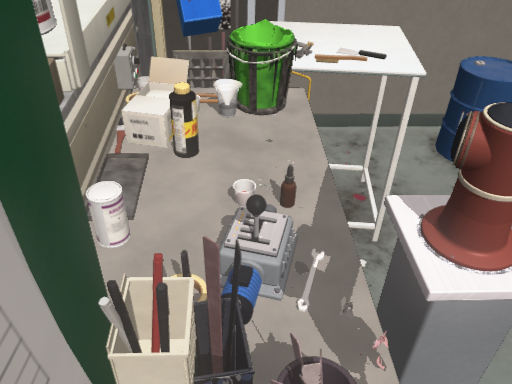

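The top view shows the gear unit at about (222,222), the motor to its left and the black knob at about (202,209). The spanner is in front, with the cup (308,204) and bottle (311,251) to the right and the tape behind the motor.

Run:
```python
from h import *
f=np.load("top.npz");p,d=f['p'],f['d'];P=cloud("top",d)
print("uvs",[np.round(P[v,u],3) for u,v in((202,209),(225,243),(308,204),(311,251),(177,167),(205,272),(165,210))])
# plate: bright, low-saturation, z~.092
hsv=cv2.cvtColor(p,cv2.COLOR_RGB2HSV)
roi=np.zeros(d.shape,bool);roi[180:265,170:280]=1
z=P[...,2]
m=roi&(z>.086)&(z<.099)
q=P[m][:,:2].astype(np.float32);print("platepts",len(q),cv2.minAreaRect(q*1000))
c=roi&(z>.06)&(z<.099)
print("casing",cv2.minAreaRect((P[c][:,:2]*1000).astype(np.float32)))
k=roi&(z>.135);print("knob",k.sum(),P[k].mean(0),P[k].min(0),P[k].max(0))
f=np.load("side.npz");p2,d2=f['p'],f['d'];P2=cloud("side",d2)
k2=(P2[...,2]>.15)&(np.hypot(P2[...,0]-P[k].mean(0)[0],P2[...,1]-P[k].mean(0)[1])<.05)
print("knobside",k2.sum(),P2[k2].mean(0))
# sphere fit with both
for nm,A in(("top",P[k]),("side",P2[k2]),("both",np.r_[P[k],P2[k2]])):
    s=np.linalg.lstsq(np.c_[2*A,np.ones(len(A))],(A**2).sum(1),rcond=None)[0];print(nm,s[:3],np.sqrt(s[3]+s[:3]@s[:3]))
big=cv2.resize(p[170:290,130:330],(800,480),interpolation=cv2.INTER_CUBIC)
cv2.imwrite("pics/crop.png",big[...,::-1])
```

```text
uvs [array([0.497, 0.095, 0.197]), array([0.439, 0.063, 0.083]), array([ 0.519, -0.14 ,  0.016]), array([ 0.401, -0.123,  0.083]), array([0.649, 0.169, 0.005]), array([0.386, 0.12 , 0.009]), array([0.525, 0.188, 0.092])]
platepts 1826 ((503.25115966796875, 94.56209564208984), (180.82302856445312, 105.61468505859375), 73.59851837158203)
casing ((495.6621398925781, 66.6949462890625), (251.1164093017578, 136.565185546875), 73.4900894165039)
knob 315 [0.4803651  0.08430552 0.27965145] [0.3225235  0.00577805 0.13513321] [0.51947769 0.11256801 1.03154804]
knobside 338 [0.50195215 0.10407039 0.18658229]
top [ 0.36574024 -0.0080701   0.59566095] 0.4376543466496379
side [0.50123421 0.09326559 0.17835009] 0.02047601678134405
both [0.38892725 0.1422654  0.61414639] 0.44216634701739954
```

View pics/crop.png

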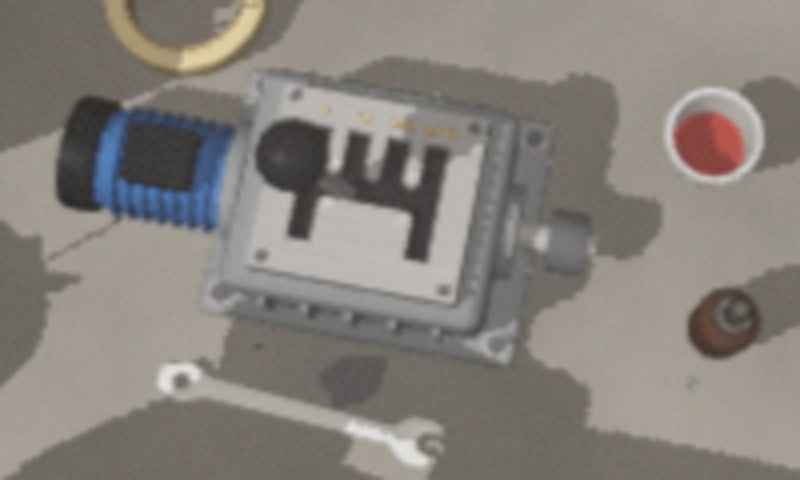

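The crop shows four plate screws at (296,94), (476,128), (444,290) and (262,255). The slots and stud rows are clear, and the knob is at (292,155), toward the first/second slots.

```bash
cat >> h.py <<'E'
def unit():
    S=[ray("top",130+x/4-.4,170+y/4-.4,.092)for x,y in((296,94),(476,128),(444,290),(262,255))]
    C=np.mean(S,0);yv=(S[0]-S[1]+S[3]-S[2]);xv=(S[0]-S[3]+S[1]-S[2])
    yaw=np.arctan2(yv[1],yv[0])-np.pi/2;yaw2=np.arctan2(xv[1],xv[0])
    return C,(yaw+yaw2)/2,yaw,yaw2
E
python3 - <<'E'
from h import *
C,y,a,b=unit();print(C,np.degrees([y,a,b]))
f=np.load("side.npz")
P2=cloud("side",f['d']);R=np.array([[np.cos(y),-np.sin(y),0],[np.sin(y),np.cos(y),0],[0,0,1]])
U=(P2-[C[0],C[1],0])@R
k=(U[...,2]>.15)&(np.hypot(U[...,0],U[...,1])<.09)&(U[...,2]<.25);A=U[k]
s=np.linalg.lstsq(np.c_[2*A,np.ones(len(A))],(A**2).sum(1),rcond=None)[0];print("knob unit",s[:3],k.sum())
K=np.array(ray("top",130+292/4-.4,170+155/4-.4,.178));print("knob top",(K-[C[0],C[1],0])@R,K)
for n,p in(("slot3 neutral knob",[0,-.026,.181]),("home",[.053,-.024,.172])):print(n,R@p+[C[0],C[1],0])
E
```

```text
[0.49512498 0.0639588  0.092     ] [-16.9138909  -17.17875656 -16.64902524]
knob unit [-0.00268138  0.02981646  0.17835009] 338
knob top [-0.00283317  0.03237897  0.178     ] [0.50183452 0.09576141 0.178     ]
slot3 neutral knob [0.48756069 0.03908348 0.181     ]
home [0.53884995 0.02557745 0.172     ]
```

```bash
cat >> h.py <<'E'
from scipy.spatial.transform import Rotation as Ro
def plan(tgt,yaw,n=None):
    o=ctrl.get_obs();R0=Ro.from_rotvec(o['tool_rot']);best=None
    for s in(1,-1):
        y=s*np.array([-np.sin(yaw),np.cos(yaw),0]);z=np.array([0,0,-1.]);R1=Ro.from_matrix(np.c_[np.cross(y,z),y,z])
        r=(R0.inv()*R1).as_rotvec()
        if best is None or np.linalg.norm(r)<np.linalg.norm(best[0]):best=(r,R1)
    d=np.array(tgt)-o['tool_pos']
    print("t",o['t'],"pos",o['tool_pos'],"turn",best[0].round(3),"shift old axes cm",(R0.inv().apply(d)*100).round(2),"new axes",(best[1].inv().apply(d)*100).round(2),"F",o['contact_force'].round(1),"op",o['opening'])
    return best[1]
E
python3 - <<'E'
from h import *
C,y,_,_=unit();o=ctrl.get_obs();print(Ro.from_rotvec(o['tool_rot']).as_matrix().round(2))
R1=plan([.5018,.0945,.26],y);print(R1.as_matrix().round(3))
T=np.array([0.243,0.576]);G=np.array([.5,.095])
for n in("top","side"):
    P=cloud(n,np.load(n+".npz")['d']);v=np.load(n+".npz")['d']>0;X=P[v];s=((X[:,:2]-T)@(G-T))/((G-T)@(G-T))
    dist=np.hypot(*(X[:,:2]-(T+np.clip(s,0,1)[:,None]*(G-T))).T)
    for lo in np.arange(0,1,.125):
        q=X[(dist<.09)&(s>=lo)&(s<lo+.125)&(X[:,2]<.6)];print(n,lo,len(q),np.sort(q[:,2])[-5:].round(3) if len(q) else'')
E
```

```text
[[-0.92  0.39 -0.  ]
 [ 0.39  0.92 -0.  ]
 [ 0.   -0.   -1.  ]]
t 0.1 pos [0.24298305 0.57523483 0.25216648] turn [-0.002 -0.    -0.105] shift old axes cm [-42.55 -34.21  -0.73] new axes [-38.75 -38.46  -0.78] F [0.4 0.4 0.5] op 0.08531563132317273
[[-0.957  0.291  0.   ]
 [ 0.291  0.957  0.   ]
 [ 0.     0.    -1.   ]]
top 0.0 760 [0.002 0.002 0.003 0.003 0.004]
top 0.125 1404 [0.005 0.005 0.005 0.006 0.006]
top 0.25 2127 [0.166 0.166 0.168 0.169 0.17 ]
top 0.375 2812 [0.176 0.177 0.177 0.178 0.179]
top 0.5 2266 [0.117 0.119 0.122 0.124 0.125]
top 0.625 2237 [0.071 0.072 0.079 0.079 0.082]
top 0.75 2289 [0.09  0.09  0.09  0.091 0.092]
top 0.875 2298 [0.2   0.2   0.2   0.2   0.201]
side 0.0 0 
side 0.125 0 
side 0.25 4 [0.123 0.126 0.126 0.127]
side 0.375 1846 [0.177 0.177 0.177 0.177 0.177]
side 0.5 1912 [0.095 0.096 0.096 0.096 0.097]
side 0.625 3023 [0.077 0.078 0.078 0.078 0.079]
side 0.75 3075 [0.09  0.09  0.09  0.09  0.091]
side 0.875 3134 [0.199 0.199 0.199 0.2   0.2  ]
```

>>> {"op": "jog_arm", "data": {"deltas": [[0, 0, -0.105, 0, 0, -3, 1], [0, 0, 0, -2.2, -2.2, 0, 1], [0, 0, 0, -2.2, -2.2, 0, 1], [0, 0, 0, -2.2, -2.2, 0, 1], [0, 0, 0, -2.2, -2.2, 0, 1], [0, 0, 0, -2.2, -2.2, 0, 1], [0, 0, 0, -2.2, -2.2, 0, 1], [0, 0, 0, -2.2, -2.2, 0, 1], [0, 0, 0, -2.2, -2.2, 0, 1], [0, 0, 0, -2.2, -2.2, 0, 1], [0, 0, 0, -2.2, -2.2, 0, 1], [0, 0, 0, -2.2, -2.2, 0, 1]]}}

```text
t: 1.1
tool_pos: [0.4047, 0.2723, 0.2828]
tool_rot: [-0.461, -3.107, 0.0]
contact_force: [0.9, 0.2, -0.4]
opening: 0.0854
```

>>> {"op": "jog_arm", "data": {"deltas": [[0, 0, 0, -2.2, -2.2, 0, 1], [0, 0, 0, -2.2, -2.2, 0, 1], [0, 0, 0, -2.2, -2.2, 0, 1], [0, 0, 0, -2.2, -2.2, 0, 1], [0, 0, 0, 0, 0, 0, 1], [0, 0, 0, 0, 0, 0, 1], [0, 0, 0, 0, 0, 0, 1]]}}

```text
t: 1.68
tool_pos: [0.4628, 0.1642, 0.2829]
tool_rot: [-0.462, -3.106, -0.0]
contact_force: [-0.5, 0.3, -0.0]
opening: 0.0856
```

Run:
```python
from h import *
C,y,_,_=unit();plan([.5018,.0945,.26],y)
o=ctrl.get_obs();p,d=vision.get_image("wrist");c=vision.calibration("wrist");print({k:np.round(v,3) for k,v in c.items()})
cv2.imwrite("pics/wrist1.png",p[...,::-1])
H=np.array(c['hand_eye']);R=Ro.from_rotvec(o['tool_rot']).as_matrix()
v,u=np.mgrid[:384,:512];X=np.stack([(u-c['cx'])/c['fx']*d,(v-c['cy'])/c['fy']*d,d],-1)
W=(X@H[:3,:3].T+H[:3,3])@R.T+o['tool_pos']
k=(d>0)&(W[...,2]>.165)&(W[...,2]<.21)&(np.hypot(W[...,0]-.502,W[...,1]-.095)<.04);A=W[k]
if k.sum()>50:
    s=np.linalg.lstsq(np.c_[2*A,np.ones(len(A))],(A**2).sum(1),rcond=None)[0];print("knob wrist",s[:3],k.sum(),np.sqrt(s[3]+s[:3]@s[:3]))
```

```text
t 1.6833 pos [0.46282171 0.16420784 0.2828734 ] turn [-0.    -0.001  0.   ] shift old axes cm [-5.76 -5.54  2.28] new axes [-5.76 -5.54  2.29] F [-0.5  0.3 -0. ] op 0.08555524846762466
{'fx': np.float64(266.583), 'fy': np.float64(266.583), 'cx': np.float64(251.517), 'cy': np.float64(196.71), 'hand_eye': array([[-0.001, -0.958, -0.288,  0.074],
       [ 1.   , -0.001, -0.002,  0.001],
       [ 0.001, -0.288,  0.958, -0.122],
       [ 0.   ,  0.   ,  0.   ,  1.   ]])}
knob wrist [0.50133953 0.09640177 0.18156332] 1325 0.01861505660485799
```

View pics/wrist1.png

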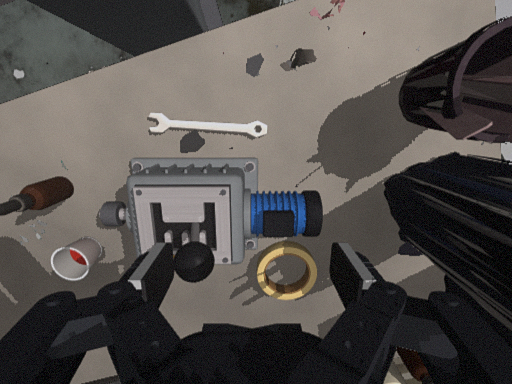

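The wrist view shows the knob at (193,262), and its depth fit agrees with the other views: knob at (0.501, 0.096, 0.180). The way down is clear.

>>> {"op": "jog_arm", "data": {"deltas": [[0, 0, 0, -2.0, -1.9, 0, 1], [0, 0, 0, -2.0, -1.9, 0, 1], [0, 0, 0, -2.0, -1.9, 0, 1], [0, 0, 0, 0, 0, 0, 1], [0, 0, 0, 0, 0, 0, 1]]}}

```text
t: 2.15
tool_pos: [0.5039, 0.0925, 0.2831]
tool_rot: [-0.462, -3.107, -0.001]
contact_force: [-0.7, 0.4, -0.1]
opening: 0.0853
```

Run:
```python
from h import *
C,y,_,_=unit();plan([.5013,.0955,.183],y)
```

```text
t 2.15 pos [0.50391819 0.09247889 0.28310514] turn [ 0.    -0.001  0.   ] shift old axes cm [ 0.33  0.21 10.01] new axes [ 0.34  0.21 10.01] F [-0.7  0.4 -0.1] op 0.08528945445492181
```

>>> {"op": "jog_arm", "data": {"deltas": [[0, 0, 0, 0.3, 0.2, 2, 1], [0, 0, 0, 0, 0, 2, 1], [0, 0, 0, 0, 0, 2, 1], [0, 0, 0, 0, 0, 2, 1], [0, 0, 0, 0, 0, 2, 1], [0, 0, 0, 0, 0, 0, 1], [0, 0, 0, 0, 0, 0, 1]]}}

```text
t: 2.73
tool_pos: [0.5004, 0.0962, 0.1823]
tool_rot: [-0.458, -3.105, 0.0]
contact_force: [0.1, -0.5, 0.4]
opening: 0.0855
```

>>> {"op": "jog_arm", "data": {"deltas": [[0, 0, 0, 0, 0, 0, 0.5], [0, 0, 0, 0, 0, 0, 0.5], [0, 0, 0, 0, 0, 0, 0.5], [0, 0, 0, 0, 0, 0, 0.3], [0, 0, 0, 0, 0, 0, 0.3], [0, 0, 0, 0, 0, 0, 0.3], [0, 0, 0, 0, 0, 0, 0.3], [0, 0, 0, 0, 0, 0, 0.3]], "grip_force": 25}}

```text
t: 3.4
tool_pos: [0.5026, 0.095, 0.1848]
tool_rot: [0.461, 3.105, 0.001]
contact_force: [0.6, 1.8, 5.2]
opening: 0.0363
```

Run:
```python
from h import *
C,y,_,_=unit();R=Ro.from_euler('z',y)
o=ctrl.get_obs();print("unit",R.inv().apply(o['tool_pos']-[C[0],C[1],0]))
plan(R.apply([0,-.026,.184])+[C[0],C[1],0],y)
plan(R.apply([.053,-.024,.175])+[C[0],C[1],0],y)
```

```text
unit [-0.00190363  0.03185596  0.18478804]
t 3.4 pos [0.50257168 0.09499059 0.18478804] turn [0.001 0.002 0.   ] shift old axes cm [-0.19 -5.79  0.07] new axes [-0.19 -5.79  0.08] F [0.6 1.8 5.2] op 0.03628868685533301
t 3.4 pos [0.50257168 0.09499059 0.18478804] turn [0.001 0.002 0.   ] shift old axes cm [-5.49 -5.59  0.98] new axes [-5.49 -5.59  0.98] F [0.6 1.8 5.2] op 0.03628868685533301
```

>>> {"op": "jog_arm", "data": {"deltas": [[0, 0, 0, 0, -0.5, -0.1, 0.3], [0, 0, 0, 0, -0.5, 0, 0.3], [0, 0, 0, 0, -0.5, -0.1, 0.3], [0, 0, 0, 0, -0.5, 0, 0.3], [0, 0, 0, 0, -0.5, 0, 0.3], [0, 0, 0, 0, -0.5, 0, 0.3], [0, 0, 0, 0, -0.5, 0, 0.3], [0, 0, 0, 0, -0.5, 0, 0.3], [0, 0, 0, 0, 0, 0, 0.3]]}}

```text
t: 4.15
tool_pos: [0.4903, 0.0557, 0.1859]
tool_rot: [0.462, 3.106, -0.001]
contact_force: [0.9, 2.9, 6.1]
opening: 0.0363
```

Run:
```python
from h import *
C,y,_,_=unit();R=Ro.from_euler('z',y)
o=ctrl.get_obs();print("unit",R.inv().apply(o['tool_pos']-[C[0],C[1],0]),"Funit",R.inv().apply(o['contact_force']),o['wrist_torque'])
plan(R.apply([0,-.026,.184])+[C[0],C[1],0],y)
```

```text
unit [-0.00224426 -0.00926587  0.1858939 ] Funit [0.0187013  2.99121729 6.11503185] [ 0.64552699 -0.2261646   0.05743602]
t 4.15 pos [0.49028204 0.05574667 0.1858939 ] turn [-0.     0.001 -0.   ] shift old axes cm [-0.22 -1.67  0.19] new axes [-0.22 -1.67  0.19] F [0.9 2.9 6.1] op 0.036304528163649506
```

>>> {"op": "jog_arm", "data": {"deltas": [[0, 0, 0, 0, -0.4, 0.05, 0.3], [0, 0, 0, 0, -0.4, 0.05, 0.3], [0, 0, 0, 0, -0.4, 0.1, 0.3], [0, 0, 0, 0, -0.5, 0.1, 0.3], [0, 0, 0, 0, 0, 0, 0.3], [0, 0, 0, 0, 0, 0, 0.3]]}}

```text
t: 4.65
tool_pos: [0.4847, 0.0392, 0.1818]
tool_rot: [-0.462, -3.106, 0.004]
contact_force: [0.9, -1.5, 2.7]
opening: 0.0363
```

Run:
```python
from h import *
C,y,_,_=unit();R=Ro.from_euler('z',y)
o=ctrl.get_obs();print("unit",R.inv().apply(o['tool_pos']-[C[0],C[1],0]),"Funit",R.inv().apply(o['contact_force']),o['wrist_torque'])
plan(R.apply([0.053,-.024,.175])+[C[0],C[1],0],y)
p,d=vision.get_image("top");P=cloud("top",d);b=cv2.resize(p[150:290,130:330],(800,560),interpolation=cv2.INTER_CUBIC)
q=vision.get_image("side")[0];b2=cv2.resize(q[170:310,180:330],(600,560),interpolation=cv2.INTER_CUBIC)
cv2.imwrite("pics/n3.png",cv2.resize(np.hstack([b,b2]),(800,320))[...,::-1])
```

```text
unit [-0.00277047 -0.02674908  0.18181093] Funit [ 1.24754594 -1.16562171  2.66171102] [ 0.03296177 -0.24672336  0.02946023]
t 4.65 pos [0.48469214 0.03917282 0.18181093] turn [-0.003 -0.001 -0.   ] shift old axes cm [-5.58  0.28  0.68] new axes [-5.58  0.27  0.68] F [ 0.9 -1.5  2.7] op 0.03629006356972613
```

View pics/n3.png

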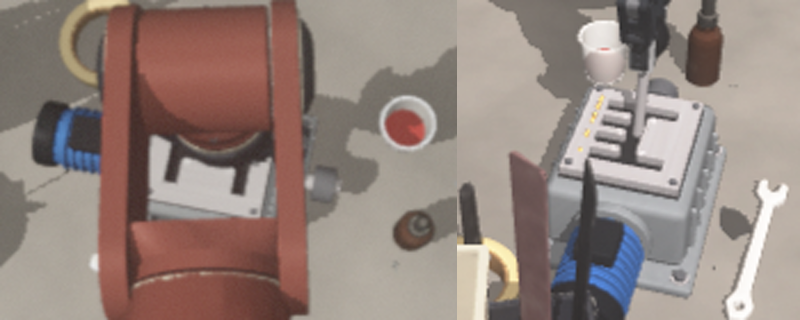

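The top view is blocked by the arm. In the side view the stem stands in the cross channel near the third slot's mouth, so I'll check its tilt numerically.

```bash
cat >> h.py <<'E'
def stem(tag):
    C,y,_,_=unit();R=Ro.from_euler('z',y).as_matrix();p,d=vision.get_image("side")
    U=(cloud("side",d)-[C[0],C[1],0])@R
    m=(d>0)&(U[...,2]>.102)&(U[...,2]<.15)&(abs(U[...,0])<.06)&(abs(U[...,1])<.055)
    A=U[m];print("stem n",len(A))
    for lo in np.arange(.1,.15,.01):
        B=A[(A[:,2]>=lo)&(A[:,2]<lo+.01)]
        if len(B):
            b=np.median(B,0)
            print(b.round(4),"across",round(-np.arctan2(b[1],b[2]-.018),3),"fwd",round(np.arctan2(b[0],b[2]-.018),3))
    cv2.imwrite(f"pics/{tag}.png",cv2.resize(p[170:270,200:330],(780,600),interpolation=cv2.INTER_CUBIC)[...,::-1])
E
python3 -c "
from h import *
stem('s3')"
```

```text
stem n 97
[-0.0035 -0.011   0.1061] across 0.124 fwd -0.04
[-0.0025 -0.0126  0.1138] across 0.131 fwd -0.027
[-0.0022 -0.0142  0.1246] across 0.132 fwd -0.021
[-0.0034 -0.0153  0.1352] across 0.13 fwd -0.029
[-0.0025 -0.0179  0.1434] across 0.142 fwd -0.02
```

View pics/s3.png

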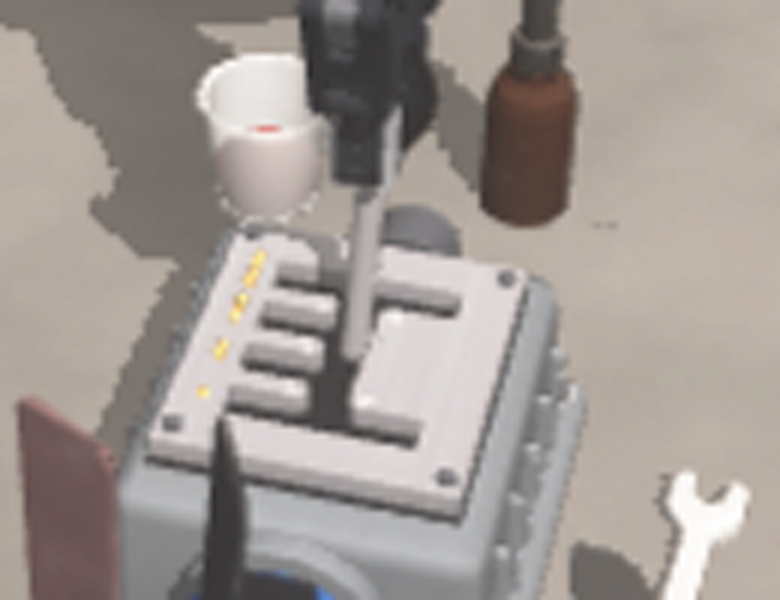

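Adding the stem's radius gives across ≈ 0.165 and forward ≈ 0, so the stem is in line with slot 3 (studs at (240,308)). Next I push it forward.

>>> {"op": "jog_arm", "data": {"deltas": [[0, 0, 0, -0.5, 0, 0, 0.3], [0, 0, 0, -0.6, 0, 0, 0.3], [0, 0, 0, -0.6, 0.05, 0.05, 0.3], [0, 0, 0, -0.6, 0.05, 0.1, 0.3], [0, 0, 0, -0.6, 0.05, 0.1, 0.3], [0, 0, 0, 0, 0, 0, 0.3]]}}

```text
t: 5.3
tool_pos: [0.514, 0.0327, 0.1795]
tool_rot: [-0.462, -3.106, 0.001]
contact_force: [-4.1, -2.5, 5.0]
opening: 0.0365
```

```bash
cat >> h.py <<'E'
def st():
    C,y,_,_=unit();R=Ro.from_euler('z',y)
    o=ctrl.get_obs();print("unit",R.inv().apply(o['tool_pos']-[C[0],C[1],0]),"Funit",R.inv().apply(o['contact_force']).round(1),o['wrist_torque'].round(2))
    plan(R.apply([0.053,-.024,.175])+[C[0],C[1],0],y)
E
python3 -c "
from h import *
st();stem('s4')"
```

```text
unit [ 0.0271684  -0.02437414  0.17952773] Funit [-3.2 -3.6  5. ] [-0.48  0.66  0.02]
t 5.3 pos [0.51402689 0.03273479 0.17952773] turn [-0.001 -0.001 -0.   ] shift old axes cm [-2.58  0.04  0.45] new axes [-2.58  0.04  0.45] F [-4.1 -2.5  5. ] op 0.036482690477812434
stem n 102
[ 0.0131 -0.0093  0.1064] across 0.105 fwd 0.148
[ 0.0139 -0.0108  0.1154] across 0.111 fwd 0.142
[ 0.0157 -0.0128  0.1248] across 0.119 fwd 0.146
[ 0.0169 -0.0142  0.1349] across 0.12 fwd 0.143
[ 0.0181 -0.0166  0.1435] across 0.132 fwd 0.144
```

>>> {"op": "jog_arm", "data": {"deltas": [[0, 0, 0, -0.6, 0, 0.1, 0.3], [0, 0, 0, -0.6, 0, 0.15, 0.3], [0, 0, 0, -0.6, 0, 0.15, 0.3], [0, 0, 0, -0.6, 0, 0.15, 0.3], [0, 0, 0, -0.5, 0, 0, 0.3], [0, 0, 0, 0, 0, 0, 0.3], [0, 0, 0, 0, 0, 0, 0.3]]}}

```text
t: 5.93
tool_pos: [0.5403, 0.0255, 0.1727]
tool_rot: [-0.461, -3.105, -0.001]
contact_force: [-1.8, 0.9, -3.6]
opening: 0.0364
```

```bash
python3 -c "
from h import *
st();stem('s5')"
```

```text
unit [ 0.05443442 -0.02368323  0.17274748] Funit [-2.   0.3 -3.6] [0.15 0.36 0.01]
t 5.9333 pos [0.54031448 0.0254632  0.17274748] turn [ 0.    -0.003  0.   ] shift old axes cm [ 0.14 -0.03 -0.22] new axes [ 0.14 -0.03 -0.23] F [-1.8  0.9 -3.6] op 0.0363589745424074
stem n 107
[ 0.027  -0.0104  0.1059] across 0.118 fwd 0.298
[ 0.0301 -0.0118  0.1142] across 0.122 fwd 0.303
[ 0.0333 -0.013   0.1245] across 0.122 fwd 0.303
[ 0.0377 -0.0148  0.1347] across 0.126 fwd 0.313
[ 0.0401 -0.0158  0.1444] across 0.124 fwd 0.307
```

>>> {"op": "jog_arm", "data": {"deltas": [[0, 0, 0, -0.3, 0, 0.05, 0.3], [0, 0, 0, -0.3, 0, 0, 0.3], [0, 0, 0, 0, 0, 0, 0.3], [0, 0, 0, 0, 0, 0, 0.3], [0, 0, 0, 0, 0, 0, 0.3], [0, 0, 0, 0, 0, 0, 0.3]]}}

```text
t: 6.48
tool_pos: [0.5443, 0.0244, 0.1716]
tool_rot: [-0.46, -3.1, -0.003]
contact_force: [-6.3, 3.0, -5.2]
opening: 0.0367
```

```bash
python3 -c "
from h import *
st();stem('s6')"
```

```text
unit [ 0.05860361 -0.02353328  0.1716109 ] Funit [-6.9  1.1 -5.2] [ 0.67  1.12 -0.09]
t 6.4833 pos [0.54434695 0.0243937  0.1716109 ] turn [ 0.001 -0.008  0.   ] shift old axes cm [ 0.56 -0.05 -0.33] new axes [ 0.56 -0.05 -0.34] F [-6.3  3.  -5.2] op 0.03673082326455393
stem n 108
[ 0.028  -0.0108  0.1048] across 0.124 fwd 0.312
[ 0.0312 -0.0114  0.116 ] across 0.116 fwd 0.308
[ 0.0358 -0.0137  0.1253] across 0.127 fwd 0.322
[ 0.0377 -0.0154  0.1343] across 0.131 fwd 0.314
[ 0.0416 -0.0154  0.1449] across 0.121 fwd 0.317
```

The stop has been reached: 7 N of resistance and the stem barely moves. Release and retreat upward.

>>> {"op": "jog_arm", "data": {"deltas": [[0, 0, 0, 0, 0, 0, 0.6], [0, 0, 0, 0, 0, 0, 0.8], [0, 0, 0, 0, 0, 0, 1], [0, 0, 0, 0, 0, 0, 1], [0, 0, 0, 0, 0, 0, 1], [0, 0, 0, 0, 0, 0, 1], [0, 0, 0, 0, 0, 0, 1]]}}

```text
t: 7.12
tool_pos: [0.5471, 0.0231, 0.1741]
tool_rot: [0.461, 3.107, 0.0]
contact_force: [0.5, 0.7, -0.9]
opening: 0.0858
```

>>> {"op": "jog_arm", "data": {"deltas": [[0, 0, 0, 0, 0, -1, 1], [0, 0, 0, 0, 0, -2, 1], [0, 0, 0, 0, 0, -2, 1], [0, 0, 0, 0, 0, -2, 1], [0, 0, 0, 0, 0, -2, 1], [0, 0, 0, 0, 0, -2, 1], [0, 0, 0, 0, 0, -1, 1], [0, 0, 0, 0, 0, 0, 1], [0, 0, 0, 0, 0, 0, 1]]}}

```text
t: 7.87
tool_pos: [0.547, 0.0231, 0.2942]
tool_rot: [0.461, 3.106, 0.0]
contact_force: [-0.4, -0.1, 0.2]
opening: 0.0852
```

Run:
```python
from h import *
st();stem('s7')
C,y,_,_=unit();R=Ro.from_euler('z',y).as_matrix();d=vision.get_image("side")[1];U=(cloud("side",d)-[C[0],C[1],0])@R
A=U[(d>0)&(np.linalg.norm(U-[.053,-.024,.172],axis=-1)<.026)]
s=np.linalg.lstsq(np.c_[2*A,np.ones(len(A))],(A**2).sum(1),rcond=None)[0];print("knob",s[:3],len(A))
```

```text
unit [ 0.06148622 -0.02397228  0.29423837] Funit [-0.4 -0.2  0.2] [-0.02  0.02 -0.02]
t 7.8667 pos [0.54697715 0.02313504 0.29423837] turn [0.    0.001 0.   ] shift old axes cm [ 0.86 -0.   11.92] new axes [ 0.85 -0.   11.92] F [-0.4 -0.1  0.2] op 0.0851621290398828
stem n 109
[ 0.0279 -0.0098  0.107 ] across 0.11 fwd 0.304
[ 0.03   -0.0118  0.1154] across 0.121 fwd 0.299
[ 0.0331 -0.0136  0.125 ] across 0.126 fwd 0.3
[ 0.0363 -0.0146  0.1358] across 0.123 fwd 0.299
[ 0.0406 -0.0161  0.1445] across 0.127 fwd 0.31
knob [ 0.05169796 -0.02554865  0.17077594] 317
```

View pics/s7.png

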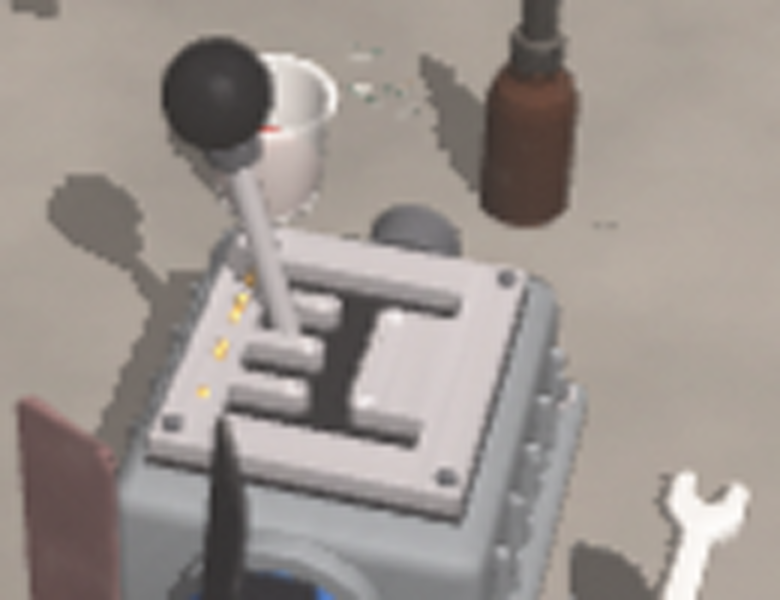

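The knob fit gives x = 51.7 mm (f ≈ 0.32), and the stem stands in the slot by the three-stud row at (240,305). The cup, bottle and spanner look where they were, and the gripper is clear.

```bash
python3 -c "
from h import *
print(ctrl.finish_job())"
```

```text
the job is handed in; nothing more can be done
None
```

I gripped the lever knob lightly and moved it along the cross channel to the third slot. I then pushed it forward to the stop, let go and raised the gripper about 12 cm clear. The job was handed in at about 8 s of the 48 s allowed.

- **Lever position:** the last fit of the knob centre was x 52, y -26, z 171 mm in the gear unit's frame, against 53, -24, 172 for fully home. That puts lever_forward at about 0.32 rad and lever_across at about 0.16.
- **Stem reading:** a separate fit to the stem gave a slightly lower forward tilt, about 0.30 rad. I put this down to a small offset of about 2 mm in my gear unit frame, because the knob also read about 2 mm low in neutral. Both readings are above the 0.285 limit.
- **Right slot:** the last picture shows the stem in the slot with the three studs.
- **Contact and loose things:** the contact force after release was about 0. The cup, the bottle and the visible end of the spanner stand where they were. I did not check the tape roll in the last view, but the gripper never went down near it.

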